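Lay the drained skimmer in the free tray compartment

ROBOT

A 7-joint arm with a two-finger parallel gripper is mounted at the origin on the work surface. World frame = base frame: x ahead of the robot, y to its left, z up, the work surface at z = 0. Lengths are in mm, angles in rad, forces in N, time in s.
With the tool pointing down it reaches from about 425 to 875 mm from the base axis. Payload 4.7 kg.
Tool frame: the origin (TCP) lies at the very end of the fingers, on their centre line; the grasp point (between the pads) lies 19 mm behind it; z points along the fingers, y is the line along which they close (so a half turn about z gives the same grasp; the last joint's range is limited). The gripper opens to 85 mm and grips with 20 to 120 N. Pads are 22 mm wide; open, the fingers measure 114 mm over their backs; the gripper's body (76 mm by 85 mm) begins 54 mm behind the grasp point. The pads swing forward as they close: fully open they stand 13 mm farther back than shut.
Start: joints at [-1.086, 0.321, -0.07, 1.45, 0.023, 1.371, -0.057], TCP at [294.868, 579.291, 231.349] pointing down, gripper open.
Joint ranges: [-2.86, 2.86], [-0.3, 2.09], [-1.38, 1.24], [0.06, 2.45], [-1.56, 4.7], [0.09, 2.05], [-2.69, 2.69]. Speed limits (rad/s): [2.57, 2.57, 3.14, 3.14, 3.14, 3.14, 3.14].

INTERFACE

Orientations are given as a unit quaternion [x, y, z, w].
In Python, from cell import manip, get_image, calibration gives the robot as it stands.
- The arm moves only by the shell command python3 -m inch 'ROWS' [FORCE]. ROWS is JSON, a list of rows, each a list of 3 entries, a list of its own where there are three numbers: the finger opening in m, from 0 to 0.0854, then the shift along the tool's x, y, z in m, then the turn, a rotation vector about the tool's x, y, z in degrees. In form: [[fingers, [x, y, z], [rx, ry, rz]], ...]. A call has 1 to 12 rows; each row shifts and turns the commanded pose from where the row before left it, along the tool's axes as they then stand; what a row does not reach is not made up. A row lasts 1/10 s, in which the tool goes at most 50 mm and 8.59 degrees, less where a joint would pass 70% of its speed; a pose out of reach is approached as far as the arm can. A call with a gripper value outside its range is refused whole. The fingers move at their own pace and stop on an object; FORCE is the grip in N (left out, the last holds). Time passes only in rows, so rows that do not move let the fingers close. It gives the time, the measured TCP pose, the force, the opening and the grip force at its end, in the units of the state.
- manip.read_state(): the state, without advancing time (a new reading comes with each control period).
- get_image(name): name is "side" or "top"; returns (picture, depth): 384x512x3 uint8, blue, green, red; 384x512 float32, mm along the optical axis (not along the pixel's ray), 0 where there is no reading.
- calibration(name): a dict with "camera_matrix" (3x3 intrinsics, pixels), "rvec" (rotation vector, rad) and "tvec" (3), from world to camera coordinates, as OpenCV has them. Camera axes: x right, y down, z forward; pixel columns grow to the right and rows downward; lengths in mm; the calibration is good to about 2 mm. A picture is of the moment at which its call begins. calibration takes no time and is no camera call.
- manip.finish_job(): hands the job in; it is judged then, once.
The state is a dict: "time": time; "qpos": joint angles; "joint_vel": joint speeds; "joint_torque": joint torques, N m; "tcp_pos": TCP position; "tool_rot": TCP orientation; "force": force on the tool from outside, world axes, zero at the start; "torque": the same for the moment, N m; "grip_width": opening from 0.0 (shut) to 1.0 (fully open); "gripper_force": force on a finger pad.
Only numpy, scipy, OpenCV 4.12 (cv2) and the standard library are available. Lean on these libraries where they do the work, as an engineer would, in place of code of your own. Each camera call takes 0.05 s, during which the arm holds its last target. There are 200 camera calls.

TASK

The steel skimmer has finished dripping on its sloping stand: lay it flat in whichever compartment of the wooden utensil tray is free, its round head under the two lips of the pocket and pushed back against the sprung keeper, so that the handle goes down between the cheeks in front of the end stop and the spring keeps the skimmer snug against that stop. Set it down under control, without dropping or forcing it, and leave the turner in the other compartment, the ramekin and the pot holder clip where they are.

Things in the scene. Friction and masses are not known exactly. Their poses are not given: they have to be found in the camera images.
- skimmer: Loose flat steel skimmer, 180 g, 300 mm long: round perforated head 84 mm across, 4 mm thick, straight bar handle 14 mm wide, 8 mm thick. Origin on the handle's underside near the balance point (grip here); x from head to handle end, z out of the upper face. Head centre x = -110 mm, front edge -152, handle end +148. Starts on the stand, x rising 40 degrees.
- skimmer_head (a point): Centre of the underside of the skimmer's head, 110 mm from the skimmer's origin along its -x. Axes as the skimmer's.
- skimmer_tail (a point): End of the skimmer's handle, on its underside, 148 mm from the skimmer's origin along its +x. Axes as the skimmer's.
- stand: Fixed dark steel drip stand. Origin on the worktop 125 mm below the skimmer's start; z up, x the way the slope rises. A ramp with a 10 mm toe and 8 mm side guards carries the head, a saddle with 12 mm high cheeks the handle at skimmer x = 95 to 115 mm. From skimmer x = -65 to +90 mm the handle is free all round. Lift the skimmer off square to the slope.
- tray: Fixed beechwood tray, 350 x 214 mm, two parallel compartments. Origin on the worktop midway between them, z up, x from the head pockets to the handle stops (-185 to +165 mm). Utensils lie on raised ends 32 mm above the worktop; between them (x = -60 to +110 mm) is an open well, floor 6 mm high, for the fingers. Along x, sizes from the tray's origin and from the place points are the same.
- left_place (a point): Where the skimmer's origin belongs, 32 mm up, in the compartment at the tray's +y side (52 mm off its origin); axes as the tray's. Head pocket x = -178 to -60 mm, 96 mm wide, walls 22 mm high. Two lips, 12 mm above its floor and 4 mm thick, cover its front corners from x = -178 to -125 mm with a 36 mm gap between them.
- right_place (a point): Where the skimmer's origin belongs in the compartment at the tray's -y side, built the same way; axes as the tray's. In both, the handle's end lies between two cheeks 25 mm apart and 10 mm high (x = 115 to 148 mm), in front of an end stop 12 mm high whose face is at x = +148 mm.
- left_stop (a point): Lower middle of the end stop's face in the left compartment, 148 mm from the place point along x, where the skimmer's handle end must rest. Axes as the tray's. At the other end, in the gap between the lips, a black sprung keeper's face stands at x = -145 mm from the place point; the head can push it back 16 mm along -x, against 2 to 7 N.
- right_stop (a point): The same point in the right compartment. In both, the skimmer is 7 mm longer than the free space between keeper and end stop, so it goes in head first with the handle raised, and the keeper stays pushed in 7 mm when it lies home.
- turner: Steel turner with a square slotted blade 82 x 74 x 4 mm and a bar handle 12 x 8 mm, 284 mm long; it lies loosely in one of the two compartments, blade in the pocket. Origin on its underside, at that compartment's place point. Leave it there.
- ramekin: White ceramic ramekin, 88 mm across, 45 mm high, on the worktop. Origin at the centre of its underside. A bystander.
- clip: Black silicone pot holder clip, 85 x 50 x 30 mm, on the worktop. Origin at the centre of its underside. A bystander.

How it is judged:
By the outcome, as a careful person would: the job done as asked, in the order asked, and still so for the second after the job is handed in, with the robot touching nothing.
It also fails if it takes over 38 s, if anything falls off the work surface, if the arm or the gripper's body presses on something with over 40 N, if the wrist force passes 120 N, or if a joint passes its speed limit or range.

## Working session

There is one attempt and no reset: what is moved stays moved. The work goes in short steps, Python scripts to look and compute and a shell command to move; the robot and the scene stay as the last step left them, time stands still between calls to the robot, and variables do not carry over. Pictures are saved under pics/ and viewed, at most 10 in all, crops included, and the job is handed in when it is done.

```bash
ls; mkdir -p pics; cat > h.py <<'E'
import numpy as np, cv2
from cell import manip, get_image, calibration
def cloud(name):
    img,d=get_image(name); c=calibration(name)
    K=np.array(c["camera_matrix"]);R=cv2.Rodrigues(np.array(c["rvec"],float))[0];t=np.array(c["tvec"],float).ravel()
    v,u=np.mgrid[:d.shape[0],:d.shape[1]]
    P=np.stack([(u-K[0,2])/K[0,0]*d,(v-K[1,2])/K[1,1]*d,d],-1)
    W=(P-t)@R
    W[d==0]=np.nan
    return img,d,W
E
python3 - <<'E'
from h import *
s=manip.read_state();print(s)
for n in("top","side"):
    img,d,W=cloud(n);np.savez(n+"0.npz",img=img,W=W)
    cv2.imwrite(f"pics/{n}0.png",img)
E
```

```text
pics
{'time': 0.0, 'qpos': array([-1.08594599,  0.32183084, -0.07009803,  1.45167387,  0.02258828,
        1.37078982, -0.0569413 ]), 'joint_vel': array([-0.00121972, -0.00097075,  0.00149739, -0.00063605, -0.00032738,
        0.0008881 , -0.00031961]), 'joint_torque': array([ 3.07214077e-04, -4.93576455e+01, -3.81759312e-01, -3.14336658e+01,
        1.30439483e-02,  1.11907959e-02,  1.47197625e-05]), 'tcp_pos': array([294.60064851, 578.80436359, 230.2190707 ]), 'tool_rot': array([ 2.33207951e-01,  9.72426416e-01, -9.39699133e-04, -1.83020015e-04]), 'force': array([ 0.3845418 ,  0.13765436, -0.18147296]), 'torque': array([ 0.03117407, -0.04233542, -0.05563675]), 'gripper_force': 0.0, 'grip_width': 1.0023598920833792}
```

View pics/top0.png

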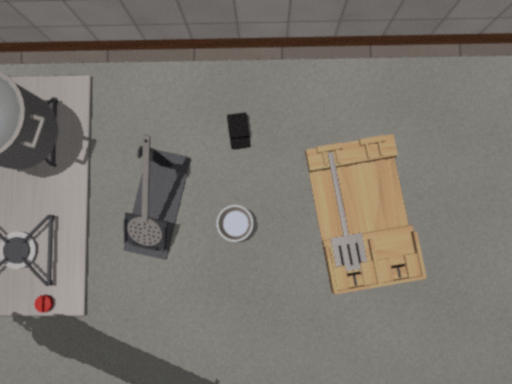

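View pics/side0.png

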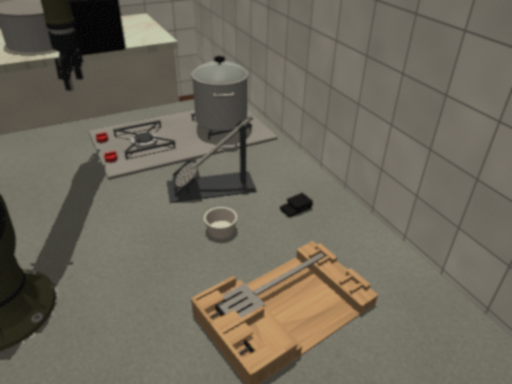

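The top view shows the skimmer at (147,140)–(145,232), with its head toward the bottom. The turner is in the left (+y) compartment at (340,200), so the right compartment, with its pocket at (398,265), is free. The ramekin is at (235,223) and the clip at (239,130).

```bash
python3 - <<'E'
from h import *
np.set_printoptions(precision=2,suppress=True)
z=np.load("top0.npz");img=z["img"];W=z["W"]
hsv=cv2.cvtColor(img,cv2.COLOR_BGR2HSV)
v,u=np.mgrid[:384,:512]
br=(hsv[...,1]>90)&(u>290)&(u<440)&(v>120)&(v<300)
turn=(u>300)&(u<430)&(v>130)&(v<295)&(W[...,2]>4)&(W[...,2]<80)
for nm,m in(("brown",br),("z",turn)):
    m=cv2.morphologyEx((m).astype(np.uint8),cv2.MORPH_OPEN,np.ones((3,3)))>0
    P=W[m];P=P[np.isfinite(P).all(1)]
    r=cv2.minAreaRect(P[:,:2].astype(np.float32));print(nm,len(P),r)
# worktop
wt=W[300:370,230:300,2];print("worktop z",np.nanmedian(wt))
m=(u>110)&(u<180)&(v>125)&(v<260)
print("V",[ (vv,uu,hsv[vv,uu],W[vv,uu]) for vv,uu in((150,147),(170,146),(190,146),(210,145),(232,145),(240,140),(245,150),(240,130))])
# tray height map in tray area
for vv in range(130,300,6): print(vv,' '.join('%4.0f'%W[vv,uu,2] for uu in range(300,432,6)))
cv2.imwrite("pics/skim.png",cv2.resize(img[120:270,90:260],None,fx=4,fy=4,interpolation=cv2.INTER_CUBIC))
E
```

```text
brown 7688 ((555.89697265625, -271.71002197265625), (342.6419372558594, 213.48373413085938), 9.686988830566406)
z 12438 ((560.4053344726562, -276.49652099609375), (354.1562194824219, 224.13426208496094), 9.475397109985352)
worktop z 0.6638080950878686
V [(150, 147, array([ 10,  18, 125], dtype=uint8), array([680.63, 203.23, 205.97])), (170, 146, array([ 15,  20, 126], dtype=uint8), array([643.54, 212.8 , 174.66])), (190, 146, array([  8,  16, 124], dtype=uint8), array([604.42, 221.36, 139.1 ])), (210, 145, array([  9,  14, 128], dtype=uint8), array([562.44, 231.6 , 105.65])), (232, 145, array([ 10,  18, 128], dtype=uint8), array([513.38, 243.69,  56.14])), (240, 140, array([ 15,  17, 122], dtype=uint8), array([494.55, 260.53,  36.42])), (245, 150, array([ 4, 21, 96], dtype=uint8), array([482.47, 236.88,  34.22])), (240, 130, array([120,  12,  65], dtype=uint8), array([494.59, 287.97,  24.84]))]
130    4   -0    1   -2    1    2   -3   -0   -0   -0   -0    2    3    2    3    3    5   -2    0    0    2    3
136   -0    1    4    2    2    3   -1    2    1    0    1    1    1   42   44
[... 2413 characters left out ...]
8   49   57    3
268   -3    1   -3   -2    0   51   48   50   37   36   36   47   49   56   49   50   32   35   48   50   46    1
274    3    2    3    1    3   47   51   51   46   49   47   47   46   56   51   51   31   33   47  nan   46    2
280    4    1    4    4    1   24   47   46   34   44   34   50   45   57   52   51   49   53   52   55    4   -1
286   -1    6   -2   -0   -1    3   56   48   46   32   43   53   55   54   -1    3   -0    1    4    2    2    2
292    2    0    1    1    1    2   54   55    1    3   -2   -2    3    2    2    1   -0    5   -0   -1    3   -0
298    2    4    1    1    1    3   -0    0    3   -1    0   -1    3    2    0   -5    2    1    1    1    1    1
```

View pics/skim.png

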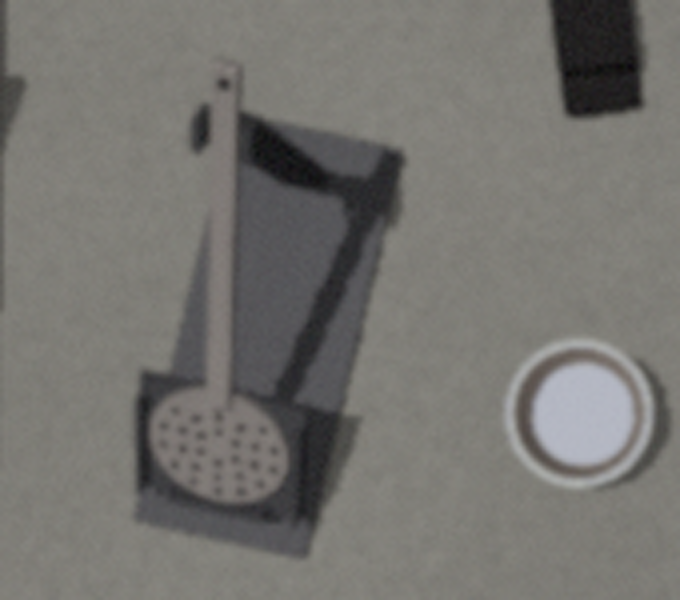

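The crop shows the skimmer's hole end at about (146,140) and its head centre at about (144,231) in full-image pixels. The handle is clear of the saddle over its middle stretch. Next I'll fit poses for the tray and skimmer.

```bash
cat > fit.py <<'E'
from h import *
from scipy.optimize import differential_evolution, minimize
from scipy.spatial.transform import Rotation as Rot
np.set_printoptions(precision=2,suppress=True)
def hmap(x,y):
    h=np.zeros_like(x); ins=(np.abs(y)<107)&(x>-185)&(x<165)
    h[ins]=6; h[ins&(x>110)]=32
    c=np.abs(np.abs(y)-52)
    h[ins&(x<-60)]=54
    p=ins&(x<-60)&(x>-178)&(c<48); h[p]=32; h[p&(x<-125)&(c>18)]=48
    h[ins&(x>115)&(x<148)&(c>12.5)&(c<18)]=42
    return h
def fit_tray(W):
    P=W[(np.abs(W[...,0]-556)<260)&(np.abs(W[...,1]+272)<200)&(W[...,2]<70)&(W[...,2]>-10)]
    def cost(p):
        c,s=np.cos(p[2]),np.sin(p[2]);dx=P[:,0]-p[0];dy=P[:,1]-p[1]
        return np.minimum(np.abs(P[:,2]-hmap(c*dx+s*dy,-s*dx+c*dy)),12).mean()
    r=differential_evolution(cost,[(535,595),(-300,-245),(.1,.24)],seed=1,tol=1e-8,maxiter=60,popsize=12)
    return r.x,r.fun
def skim_pts(img,W):
    V=img.max(2)
    m=(W[...,2]>22)&(V>92)&(W[...,0]>440)&(W[...,0]<740)&(W[...,1]>170)&(W[...,1]<310)
    return W[m]
E
python3 - <<'E'
from fit import *
for n in("top","side"):
    z=np.load(n+"0.npz");img=z["img"];W=z["W"]
    x,f=fit_tray(W);c,s=np.cos(x[2]),np.sin(x[2])
    print(n,"tray",x[:2],np.degrees(x[2]),f,"right",x[0]+52*s,x[1]-52*c)
    P=skim_pts(img,W)
    best=None
    def q(p,P):
        R=Rot.from_euler("ZY",[p[2],-np.radians(40)]).as_matrix()
        return (P-[p[0],p[1],125])@R
    def cost(p):
        Q=q(p,P); X,Y,Z=Q.T
        # signed distance to outline in plan
        d=np.minimum(np.hypot(X+110,Y)-42, np.maximum(np.abs(Y)-7,np.maximum(-70-X,X-148)))
        inside=d<0
        hz=np.where(X<-68,4,8)
        near=np.abs(Z-hz)<8
        return -(inside&near).sum()+ .02*np.minimum(np.abs(Z-hz),10)[inside].sum()
    r=differential_evolution(cost,[(540,640),(200,245),(-.4,0)],seed=1,tol=1e-9,maxiter=80)
    Q=q(r.x,P);Q=Q[np.abs(Q[:,2]-6)<15]
    hd=Q[(Q[:,0]<-68)&(np.abs(Q[:,1])<50)]; ha=Q[(Q[:,0]>-60)&(np.abs(Q[:,1])<14)]
    print(n,"skim",r.x[:2],np.degrees(r.x[2]),r.fun,len(P))
    print(" head x",np.percentile(hd[:,0],[0,1,50]),"y",np.percentile(hd[:,1],[1,50,99]),"z",np.median(hd[:,2])," tail",np.percentile(ha[:,0],[99,100]),"line",np.polyfit(ha[:,0],ha[:,1],1),"z",np.polyfit(ha[:,0],ha[:,2],1))
E
```

```text
top tray [ 567.91 -271.32] 9.564320388770204 2.4032379850658203 right 576.5461854161291 -322.5983336777357
top skim [600.25 224.65] -13.365591935562087 -1188.0489683536612 1262
 head x [-159.81 -150.99 -108.69] y [-39.16  -0.35  38.99] z 5.352271380263993  tail [147.71 148.79] line [0.   0.02] z [-0.01  9.06]
side tray [ 568.33 -270.91] 9.572832847420123 2.5669448114929345 right 576.9821110936533 -322.18884901359286
side skim [600.24 223.14] -13.037158560499776 -432.2308321824726 483
 head x [-152.13 -150.94 -109.12] y [-33.49  -0.42  43.39] z 4.656630806288112  tail [147.27 147.99] line [-0.   -0.12] z [-0.    7.85]
```

```bash
cat > go.py <<'E'
import sys
from fit import *
SK=(np.array([600.2,223.9,125.]),Rot.from_euler("ZY",[-13.2,-40],degrees=True))
PL=(np.array([576.8,-322.4,32.]),Rot.from_euler("Z",9.57,degrees=True))
FLIP=Rot.from_matrix(np.diag([-1.,1,-1]))  # tool in skimmer axes
def show(base,off,tilt=0,g=-13,pivot=0):
    """remaining motion; off in base axes (mm) of skimmer origin, tilt deg handle up"""
    s=manip.read_state();o,R=base
    Rs=R*Rot.from_euler("Y",-tilt,degrees=True)
    p=o+R.apply(off)+Rs.apply([0,0,g]); Rt=Rs*FLIP
    Rc=Rot.from_quat(s["tool_rot"])
    print("t",round(s["time"],2),"tcp",s["tcp_pos"],"F",s["force"],"T",s["torque"],"grip",s["grip_width"]*85.4,s["gripper_force"],"q",s["qpos"])
    print("target",p,"rotvec",(Rc.inv()*Rt).as_rotvec(degrees=True),"shift now-axes",Rc.inv().apply(p-s["tcp_pos"]),"shift final-axes",Rt.inv().apply(p-s["tcp_pos"]))
    o2=s["tcp_pos"]-(Rc*FLIP.inv()).apply([0,0,g]); Rk=R.inv()*Rc*FLIP.inv()
    print("held skimmer origin in base",R.inv().apply(o2-o),"euler ZYX",Rk.as_euler("ZYX",degrees=True))
E
python3 -c "
from go import *
show(SK,[0,0,0]); show((SK[0],SK[1]),[0,0,100])"
```

```text
t 0.1 tcp [294.66 578.82 230.33] F [ 0.42  0.69 -0.3 ] T [ 0.04 -0.01  0.01] grip 85.30838700255923 0.0 q [-1.09  0.32 -0.07  1.45  0.02  1.37 -0.06]
target [608.34 221.99 115.04] rotvec [ -4.9  -39.81 -13.17] shift now-axes [-441.39 -175.54  115.64] shift final-axes [-222.25 -275.77  337.  ]
held skimmer origin in base [-213.89  275.8   333.95] euler ZYX [-17.74  38.63 -11.4 ]
t 0.1 tcp [294.66 578.82 230.33] F [ 0.42  0.69 -0.3 ] T [ 0.04 -0.01  0.01] grip 85.30838700255923 0.0 q [-1.09  0.32 -0.07  1.45  0.02  1.37 -0.06]
target [545.76 236.67 191.65] rotvec [ -4.9  -39.81 -13.17] shift now-axes [-378.97 -190.97   39.06] shift final-axes [-222.25 -275.77  237.  ]
held skimmer origin in base [-213.89  275.8   333.95] euler ZYX [-17.74  38.63 -11.4 ]
```

```bash
python3 -m inch '[[0.085,[-0.016,-0.008,0.001],[0,0,0]],[0.085,[-0.033,-0.0165,0.0035],[0,0,0]],[0.085,[-0.033,-0.0165,0.0035],[0,0,0]],[0.085,[-0.033,-0.0165,0.0035],[0,0,0]],[0.085,[-0.033,-0.0165,0.0035],[0,0,0]],[0.085,[-0.033,-0.0165,0.0035],[0,0,0]],[0.085,[-0.033,-0.0165,0.0035],[0,0,0]],[0.085,[-0.033,-0.0165,0.0035],[0,0,0]],[0.085,[-0.033,-0.0165,0.0035],[0,0,0]],[0.085,[-0.033,-0.0165,0.0035],[0,0,0]],[0.085,[-0.033,-0.0165,0.0035],[0,0,0]],[0.085,[-0.033,-0.017,0.003],[0,0,0]]]' 60
python3 -m inch '[[0.085,[0,0,0],[-0.7,-5.7,-1.9]],[0.085,[0,0,0],[-0.7,-5.7,-1.9]],[0.085,[0,0,0],[-0.7,-5.7,-1.9]],[0.085,[0,0,0],[-0.7,-5.7,-1.9]],[0.085,[0,0,0],[-0.7,-5.7,-1.9]],[0.085,[0,0,0],[-0.7,-5.7,-1.9]],[0.085,[0,0,0],[-0.7,-5.7,-1.8]],[0.085,[0,0,0],[0,0,0]]]'
python3 -c "
from go import *
show(SK,[0,0,0])"
```

```text
time: 1.3
tcp_pos: [547.2, 235.0, 192.0]
tool_rot: [0.234, 0.972, -0.0, -0.0]
force: [0.7, -0.6, -0.9]
grip_width: 0.996
gripper_force: 0.0
time: 2.1
tcp_pos: [543.6, 236.7, 189.5]
tool_rot: [0.106, 0.934, -0.04, 0.34]
force: [-0.4, -1.2, 0.0]
grip_width: 0.995
gripper_force: 0.0
t 2.1 tcp [543.55 236.67 189.48] F [-0.39 -1.24  0.03] T [ 0.13  0.65 -0.05] grip 84.96519980416615 0.0 q [-0.84 -0.04  0.04  2.12  0.83  0.85  0.04]
target [608.34 221.99 115.04] rotvec [-0.01 -0.01  0.28] shift now-axes [-3.06  0.5  99.72] shift final-axes [-3.03  0.5  99.72]
held skimmer origin in base [-3.03 -0.5  99.72] euler ZYX [ 0.28  0.01 -0.01]
```

```bash
python3 -m inch '[[0.085,[-0.001,0,0.016],[0,0,0]],[0.085,[-0.001,0.0005,0.02],[0,0,0.3]],[0.085,[-0.001,0,0.02],[0,0,0]],[0.085,[0,0,0.02],[0,0,0]],[0.085,[0,0,0.016],[0,0,0]],[0.085,[0,0,0.008],[0,0,0]],[0.085,[0,0,0],[0,0,0]]]' 60
python3 -c "
from go import *
show(SK,[0,0,0])
cv2.imwrite('pics/g1.png',cv2.resize(cloud('side')[0][80:230,130:300],None,fx=4,fy=4))"
```

```text
time: 2.8
tcp_pos: [612.5, 221.4, 117.3]
tool_rot: [0.112, 0.933, -0.039, 0.34]
force: [-0.2, -0.4, -0.5]
grip_width: 0.997
gripper_force: 0.0
t 2.8 tcp [612.48 221.44 117.31] F [-0.24 -0.42 -0.5 ] T [ 0.15  0.66 -0.05] grip 85.16772046042193 0.0 q [-0.78  0.15  0.11  2.09  0.94  0.65 -0.04]
target [608.34 221.99 115.04] rotvec [-0.09  0.05 -0.44] shift now-axes [ 4.64 -0.45 -0.94] shift final-axes [ 4.65 -0.41 -0.94]
held skimmer origin in base [ 4.63  0.43 -0.94] euler ZYX [-0.44 -0.05 -0.09]
```

View pics/g1.png

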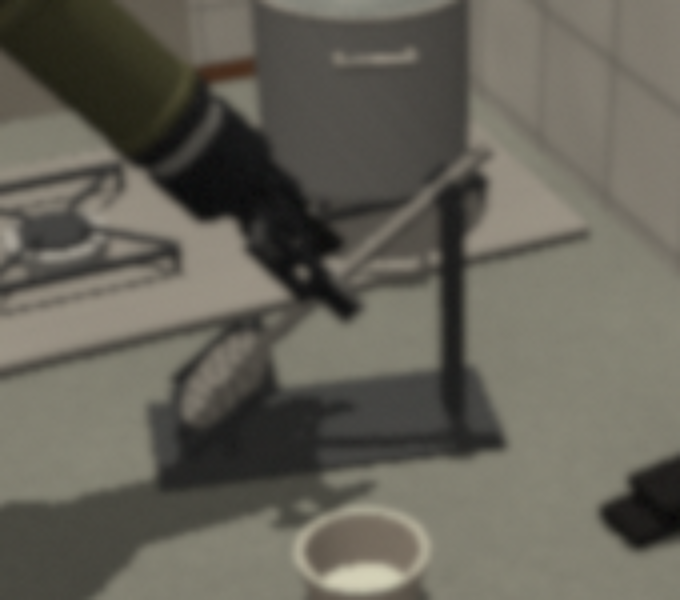

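The side crop shows the fingers straddling the handle mid-span at about (330,290) in crop pixels, square to the slope. I'll make a small correction and then close.

```bash
python3 -m inch '[[0.085,[0.004,-0.0005,-0.001],[0,0,-0.4]],[0.085,[0,0,0],[0,0,0]],[0.04,[0,0,0],[0,0,0]],[0,[0,0,0],[0,0,0]],[0,[0,0,0],[0,0,0]],[0,[0,0,0],[0,0,0]],[0,[0,0,0],[0,0,0]],[0,[0,0,0],[0,0,0]]]' 70
python3 -c "
from go import *
show(SK,[0,0,0])"
```

```text
time: 3.65
tcp_pos: [607.8, 224.0, 116.2]
tool_rot: [0.107, 0.933, -0.039, 0.341]
force: [-2.1, -0.3, 2.4]
grip_width: 0.141
gripper_force: 68.2
t 3.65 tcp [607.8  223.97 116.21] F [-2.08 -0.33  2.44] T [-0.02  0.8  -0.12] grip 12.051731269672391 68.1986403465271 q [-0.78  0.15  0.11  2.1   0.95  0.65 -0.05]
target [608.34 221.99 115.04] rotvec [0.1  0.12 0.07] shift now-axes [ 0.01 -1.8   1.52] shift final-axes [ 0.01 -1.8   1.52]
held skimmer origin in base [-0.02  1.78  1.52] euler ZYX [ 0.07 -0.12  0.1 ]
```

```bash
sed -i 's/g=-13/g=-11.5/' go.py; python3 -m inch '[[0,[0,0,-0.005],[0,0,0]],[0,[0,0,-0.01],[0,0,0]],[0,[0,0,-0.015],[0,0,0]],[0,[0,0,-0.02],[0,0,0]],[0,[0,0,-0.02],[0,0,0]],[0,[0,0,-0.02],[0,0,0]],[0,[0,0,-0.01],[0,0,0]],[0,[0,0,0],[0,0,0]],[0,[0,0,0],[0,0,0]]]'
python3 -c "
from go import *
show(PL,[40,0,170],tilt=40);show(PL,[40,0,170],tilt=6)
cv2.imwrite('pics/g2.png',cv2.resize(cloud('side')[0][60:230,110:300],None,fx=3,fy=3))"
```

```text
time: 4.55
tcp_pos: [544.9, 238.2, 192.3]
tool_rot: [0.107, 0.933, -0.039, 0.341]
force: [0.0, -1.0, -2.3]
grip_width: 0.146
gripper_force: 68.5
t 4.55 tcp [544.86 238.22 192.25] F [ 0.03 -1.03 -2.25] T [ 0.23  0.91 -0.01] grip 12.505174620366294 68.49528193473816 q [-0.84 -0.04  0.04  2.12  0.83  0.85  0.04]
target [ 623.53 -314.52  193.19] rotvec [-14.55   0.1  -17.37] shift now-axes [-155.24 -520.55  128.98] shift final-axes [  10.36 -558.13   -9.92]
held skimmer origin in base [ 54.87 560.98 169.05] euler ZYX [-22.69 -40.09   0.05]
t 4.55 tcp [544.86 238.22 192.25] F [ 0.03 -1.03 -2.25] T [ 0.23  0.91 -0.01] grip 12.505174620366294 68.49528193473816 q [-0.84 -0.04  0.04  2.12  0.83  0.85  0.04]
target [ 617.43 -315.55  190.56] rotvec [ -8.97  33.65 -21.18] shift now-axes [-149.18 -522.94  127.31] shift final-axes [  20.57 -558.13   -0.46]
held skimmer origin in base [ 54.87 560.98 169.05] euler ZYX [-22.69 -40.09   0.05]
```

View pics/g2.png

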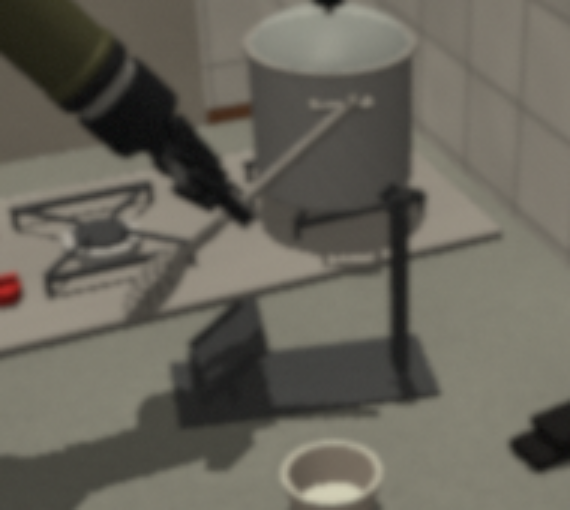

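The skimmer has been lifted cleanly and is held at the same slope, clear of the stand. Next I'll carry it across.

```bash
python3 -m inch '[[0,[-0.006,-0.02,0.005],[0,0,0]],[0,[-0.01,-0.036,0.009],[0,0,0]],[0,[-0.012,-0.042,0.01],[0,0,0]],[0,[-0.012,-0.042,0.01],[0,0,0]],[0,[-0.012,-0.042,0.01],[0,0,0]],[0,[-0.012,-0.042,0.01],[0,0,0]],[0,[-0.012,-0.042,0.01],[0,0,0]],[0,[-0.012,-0.042,0.01],[0,0,0]],[0,[-0.012,-0.042,0.01],[0,0,0]],[0,[-0.012,-0.042,0.01],[0,0,0]],[0,[-0.012,-0.042,0.01],[0,0,0]],[0,[-0.012,-0.042,0.01],[0,0,0]]]'
python3 -m inch '[[0,[-0.01,-0.036,0.009],[0,0,0]],[0,[-0.005,-0.018,0.004],[0,0,0]],[0,[0,0,0],[0,0,0]],[0,[0,0,0],[0,0,0]]]'
python3 -c "
from go import *
show(PL,[40,0,170],tilt=6)"
```

```text
time: 5.8
tcp_pos: [607.4, -260.4, 190.9]
tool_rot: [0.109, 0.934, -0.039, 0.339]
force: [-0.7, 1.1, -2.4]
grip_width: 0.147
gripper_force: 68.5
time: 6.2
tcp_pos: [607.7, -284.5, 186.8]
tool_rot: [0.108, 0.937, -0.037, 0.331]
force: [-0.6, 0.4, -2.2]
grip_width: 0.145
gripper_force: 68.7
t 6.2 tcp [ 607.69 -284.51  186.8 ] F [-0.63  0.38 -2.16] T [ 0.23  0.88 -0.01] grip 12.378726108581137 68.69741678237915 q [-0.76 -0.08  1.23  2.1  -0.23  0.42  2.02]
target [ 617.43 -315.55  190.56] rotvec [ -8.7   32.47 -21.34] shift now-axes [-15.27 -28.     7.42] shift final-axes [ -4.81 -32.23  -3.28]
held skimmer origin in base [ 30.1   35.   163.75] euler ZYX [-22.82 -38.89   0.14]
```

```bash
python3 -m inch '[[0,[0,0,0],[-1.1,4.1,-2.7]],[0,[0,0,0],[-1.1,4.1,-2.7]],[0,[0,0,0],[-1.1,4.1,-2.7]],[0,[0,0,0],[-1.1,4.1,-2.7]],[0,[0,0,0],[0,0,0]]]'
python3 -c "
from go import *
show(PL,[40,0,170],tilt=6)"
```

```text
time: 6.7
tcp_pos: [610.1, -283.6, 187.8]
tool_rot: [0.01, 0.981, -0.017, 0.193]
force: [0.8, -0.1, -1.5]
grip_width: 0.144
gripper_force: 68.9
t 6.7 tcp [ 610.14 -283.57  187.82] F [ 0.82 -0.06 -1.51] T [-0.01  0.47 -0.01] grip 12.257944659014104 68.90973687171936 q [-0.54  0.27  1.16  1.84 -0.55  0.9   2.4 ]
target [ 617.43 -315.55  190.56] rotvec [ -4.39  16.07 -10.32] shift now-axes [ -8.18 -31.85   1.43] shift final-axes [ -2.15 -32.75  -2.53]
held skimmer origin in base [ 35.11  33.9  166.46] euler ZYX [-10.34 -22.28  -1.88]
```

```bash
python3 -m inch '[[0,[-0.001,-0.006,0],[0,4,0]],[0,[-0.001,-0.006,0],[0,4,0]],[0,[-0.001,-0.006,0],[0,4,0]],[0,[-0.001,-0.006,0],[0,4,0]],[0,[0,0,0],[0,0,0]]]'
python3 -c "
from go import *
show(PL,[40,0,170],tilt=6)"
```

```text
time: 7.2
tcp_pos: [613.0, -307.7, 189.2]
tool_rot: [0.013, 0.998, -0.015, 0.056]
force: [-0.4, 0.5, -3.3]
grip_width: 0.149
gripper_force: 69.1
t 7.2 tcp [ 613.02 -307.73  189.19] F [-0.41  0.52 -3.26] T [-0.04  0.12 -0.02] grip 12.737498666283336 69.06421065330505 q [-0.35  0.53  1.1   1.55 -0.54  1.25  2.35]
target [ 617.43 -315.55  190.56] rotvec [ -2.87   0.23 -10.9 ] shift now-axes [-4.72 -7.73 -0.62] shift final-axes [-3.17 -8.44 -1.04]
held skimmer origin in base [ 36.97   9.02 168.62] euler ZYX [-10.96  -6.4   -1.69]
```

```bash
python3 -m inch '[[0,[-0.001,-0.002,0],[-0.7,0,-2.7]],[0,[-0.001,-0.002,0],[-0.7,0,-2.7]],[0,[-0.001,-0.002,0],[-0.7,0,-2.7]],[0,[-0.001,-0.002,0],[-0.7,0.2,-2.7]],[0,[0,0,0],[0,0,0]],[0,[0,0,0],[0,0,0]]]'
python3 -c "
from go import *
show(PL,[40,0,50],tilt=6)
for n in('side','top'): cv2.imwrite(f'pics/c_{n}.png',cloud(n)[0])
a=cv2.imread('pics/c_side.png')[60:384,130:430];b=cv2.imread('pics/c_top.png')[100:310,270:450]
b=cv2.resize(b,(278,324));cv2.imwrite('pics/c.png',cv2.resize(np.hstack([a,b]),None,fx=1.35,fy=1.35))
"
```

```text
time: 7.8
tcp_pos: [615.5, -315.5, 190.5]
tool_rot: [-0.081, 0.995, 0.005, 0.054]
force: [-0.3, 0.6, -2.4]
grip_width: 0.144
gripper_force: 69.1
t 7.8 tcp [ 615.53 -315.45  190.49] F [-0.31  0.61 -2.35] T [-0.06  0.16 -0.02] grip 12.298888084580962 69.06697869300842 q [-0.26  0.54  1.02  1.51 -0.55  1.3   2.56]
target [ 617.43 -315.55   70.56] rotvec [ 0.06  0.19 -0.26] shift now-axes [ 11.09  -0.57 119.43] shift final-axes [ 10.69  -0.41 119.46]
held skimmer origin in base [ 38.1    0.4  169.92] euler ZYX [-0.26 -6.19  0.08]
```

View pics/c.png

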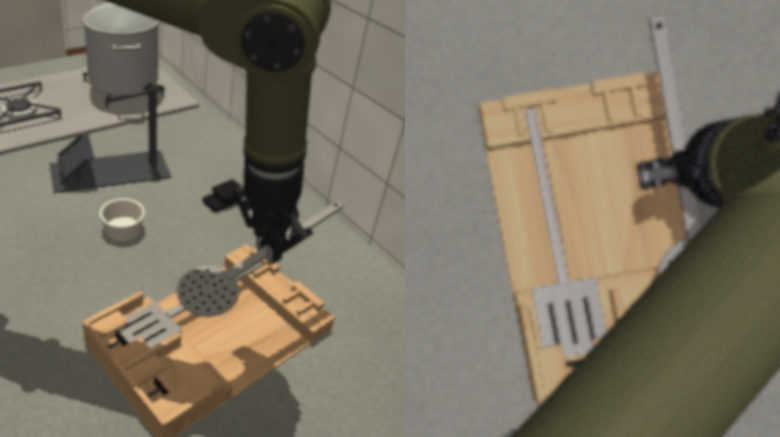

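```bash
python3 -m inch '[[0,[0.0005,0,0.006],[0,0,0]],[0,[0.001,0,0.012],[0,0,0]],[0,[0.0015,0,0.015],[0,0,0]],[0,[0.0015,0,0.015],[0,0,0]],[0,[0.0015,-0.0005,0.015],[0,0,-0.2]],[0,[0.0015,0,0.015],[0,0,0]],[0,[0.0015,0,0.015],[0,0,0]],[0,[0.001,0,0.015],[0,0,0]],[0,[0.0005,0,0.01],[0,0,0]],[0,[0,0,0.004],[0,0,0]],[0,[0,0,0],[0,0,0]],[0,[0,0,0],[0,0,0]]]'
cat > meas.py <<'E'
from go import *
def meas():
    s=manip.read_state();Rc=Rot.from_quat(s["tool_rot"])*FLIP.inv();o=s["tcp_pos"]+Rc.apply([0,0,11.5])
    for n in("side","top"):
        img,d,W=cloud(n)
        Q=Rc.inv().apply((W-o).reshape(-1,3));sat=cv2.cvtColor(img,cv2.COLOR_BGR2HSV)[...,1].ravel();V=img.max(2).ravel()
        m=np.isfinite(Q).all(1)&(np.abs(Q[:,2]-5)<9)&(sat<70)&(V>70)
        h=Q[m&(np.hypot(Q[:,0]+110,Q[:,1])<55)]; a=Q[m&(np.abs(Q[:,1])<14)&(Q[:,0]>35)&(Q[:,0]<165)]
        if len(h)>30: print(n,"head",len(h),"z@",np.median(h[:,2]),"x",np.percentile(h[:,0],[2,98]),"y",np.percentile(h[:,1],[2,98]),"slopes",np.linalg.lstsq(np.c_[h[:,:2],np.ones(len(h))],h[:,2],rcond=None)[0])
        if len(a)>15: print(n,"tail x",np.percentile(a[:,0],98),"y",np.polyfit(a[:,0],a[:,1],1),"z",np.polyfit(a[:,0],a[:,2],1))
E
python3 -c "
from meas import *
show(PL,[36,0,18],tilt=6); meas()"
```

```text
time: 9.1
tcp_pos: [619.3, -316.0, 68.6]
tool_rot: [-0.084, 0.995, 0.005, 0.054]
force: [-0.3, -0.1, -2.7]
grip_width: 0.138
gripper_force: 69.1
t 9.1 tcp [ 619.33 -316.04   68.59] F [-0.35 -0.11 -2.68] T [0.05 0.11 0.01] grip 11.816348347557408 69.06520485877991 q [-0.19  0.64  0.91  1.62 -0.64  1.11  2.63]
target [ 613.48 -316.22   38.56] rotvec [0.02 0.18 0.08] shift now-axes [ 8.99  0.8  29.23] shift final-axes [ 8.9   0.8  29.26]
held skimmer origin in base [41.76 -0.81 48.03] euler ZYX [ 0.08 -6.18  0.01]
side head 1194 z@ 5.7930481652246995 x [-149.11  -63.49] y [-38.96  34.35] slopes [ 0.02 -0.    7.75]
side tail x 145.3729909696534 y [-0.   -2.48] z [-0.02 10.12]
top tail x 144.4002974627836 y [0.   0.32] z [0.   9.06]
```

```bash
python3 -m inch '[[0,[0.002,0.0005,0.006],[0,0,0]],[0,[0.002,0.0005,0.006],[0,0,0]],[0,[0.002,0,0.006],[0,0,0]],[0,[0.002,0,0.006],[0,0,0]],[0,[0.001,0,0.004],[0,0,0]],[0,[0,0,0],[0,0,0]],[0,[0,0,0],[0,0,0]]]'
python3 -c "
from meas import *
show(PL,[12,0,18],tilt=6); meas()
cv2.imwrite('pics/d.png',cv2.resize(cloud('side')[0][220:384,180:390],None,fx=3.5,fy=3.5))"
```

```text
time: 9.9
tcp_pos: [612.9, -315.7, 39.1]
tool_rot: [-0.084, 0.995, 0.005, 0.053]
force: [0.0, 0.3, -2.0]
grip_width: 0.144
gripper_force: 69.1
t 9.9 tcp [ 612.94 -315.72   39.09] F [ 0.04  0.32 -1.96] T [ 0.01  0.15 -0.01] grip 12.288242639187594 69.06782627105713 q [-0.17  0.65  0.87  1.65 -0.65  1.05  2.65]
target [ 589.82 -320.21   38.56] rotvec [0.06 0.14 0.07] shift now-axes [23.47 -0.55 -1.99] shift final-axes [23.48 -0.58 -1.93]
held skimmer origin in base [35.52  0.57 18.53] euler ZYX [ 0.07 -6.14  0.06]
side head 1168 z@ 5.851412713774666 x [-149.51  -63.73] y [-38.63  34.53] slopes [ 0.02 -0.    8.01]
side tail x 145.11478968312844 y [-0.   -2.42] z [-0.01  9.92]
top tail x 144.53703325969218 y [0.   0.19] z [0.01 8.86]
```

View pics/d.png

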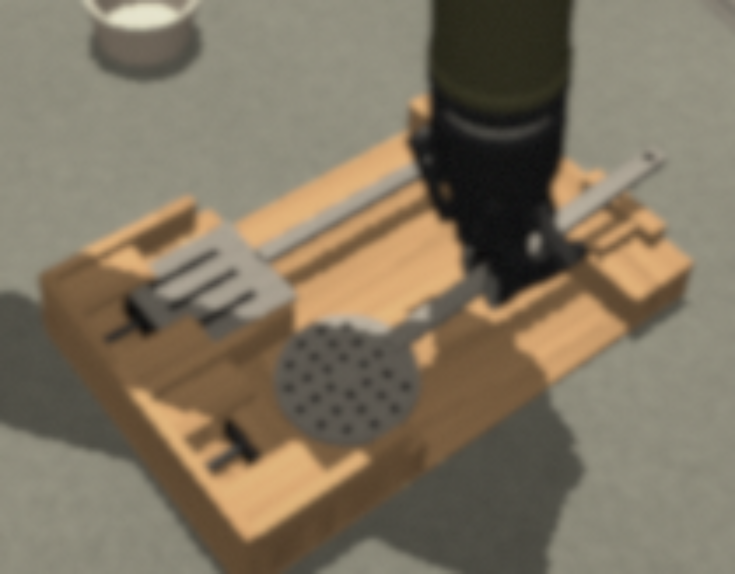

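The crop shows the head at (347,380), entering the free pocket in front of the lips. The black keeper is at (235,440) and the handle is raised above the end stop. I'll slide it in.

```bash
python3 -m inch '[[0,[0.003,0,0],[0,0,0]],[0,[0.003,0,-0.0005],[0,0,0]],[0,[0.003,0,0],[0,0,0]],[0,[0.003,0,-0.0005],[0,0,0]],[0,[0.003,-0.0005,0],[0,0,0]],[0,[0.003,0,-0.0005],[0,0,0]],[0,[0.003,0,0],[0,0,0]],[0,[0.0025,0,-0.0005],[0,0,0]],[0,[0,0,0],[0,0,0]],[0,[0,0,0],[0,0,0]]]'
python3 -c "
from meas import *
show(PL,[-5,0,18],tilt=6)"
```

```text
time: 11.05
tcp_pos: [589.8, -320.0, 38.7]
tool_rot: [-0.084, 0.995, 0.005, 0.053]
force: [-0.6, 0.4, -2.6]
grip_width: 0.142
gripper_force: 69.1
t 11.05 tcp [ 589.81 -320.03   38.66] F [-0.56  0.45 -2.58] T [-0.02  0.06 -0.06] grip 12.139025726886402 69.06886696815491 q [-0.15  0.6   0.86  1.7  -0.62  1.03  2.66]
target [ 573.05 -323.03   38.56] rotvec [0.07 0.15 0.07] shift now-axes [16.94 -0.15 -1.72] shift final-axes [16.94 -0.18 -1.68]
held skimmer origin in base [11.99  0.16 18.1 ] euler ZYX [ 0.07 -6.15  0.06]
```

```bash
python3 -m inch '[[0,[0.002,0,0],[0,0,0]],[0,[0.002,0,-0.0005],[0,0,0]],[0,[0.001,0,0],[0,0,0]],[0,[0,0,0],[0,0,0]]]' | grep force
python3 -m inch '[[0,[0.002,0,-0.0005],[0,0,0]],[0,[0.002,0,0],[0,0,0]],[0,[0.001,0,0],[0,0,0]],[0,[0,0,0],[0,0,0]]]'| grep force
python3 -m inch '[[0,[0.002,0,-0.0005],[0,0,0]],[0,[0.002,0,0],[0,0,0]],[0,[0,0,0],[0,0,0]],[0,[0,0,0],[0,0,0]]]'| grep force
python3 -c "
from meas import *
show(PL,[-5,0,18],tilt=6);meas()"
```

```text
force: [1.3, 0.8, -2.5]
gripper_force: 69.1
force: [3.6, 1.0, -0.8]
gripper_force: 69.1
force: [4.0, 0.7, -2.1]
gripper_force: 69.1
t 12.25 tcp [ 576.25 -322.31   38.77] F [ 3.99  0.73 -2.05] T [ 0.14 -0.88 -0.01] grip 12.411685892256783 69.06364560127258 q [-0.14  0.57  0.85  1.73 -0.59  1.01  2.66]
target [ 573.05 -323.03   38.56] rotvec [0.06 0.18 0.08] shift now-axes [ 3.28 -0.17 -0.14] shift final-axes [ 3.28 -0.18 -0.13]
held skimmer origin in base [-1.76  0.16 18.21] euler ZYX [ 0.08 -6.18  0.05]
side head 985 z@ 5.831625873997385 x [-146.7   -62.87] y [-37.76  35.96] slopes [ 0.02 -0.    7.93]
side tail x 144.86912585551713 y [ 0.   -2.84] z [-0.    9.66]
top head 108 z@ 6.718692340449252 x [-98.3  -56.25] y [-5.17 37.78] slopes [ 0.16  0.01 19.41]
top tail x 144.35263341372817 y [-0.    0.46] z [-0.    9.43]
```

```bash
python3 -m inch '[[0,[0.002,0,0],[0,0,0]],[0,[0.002,0,0],[0,0,0]],[0,[0,0,0],[0,0,0]],[0,[0,0,0.0026],[0,1,0]],[0,[0,0,0.0026],[0,1,0]],[0,[0,0,0.0026],[0,1,0]],[0,[0,0,0],[0,0,0]],[0,[0,0,0],[0,0,0]]]'
python3 -c "
from meas import *
show(PL,[-5,0,2],tilt=0);meas()"
```

```text
time: 13.15
tcp_pos: [573.4, -322.6, 30.3]
tool_rot: [-0.085, 0.996, 0.003, 0.028]
force: [6.1, 0.6, -1.7]
grip_width: 0.144
gripper_force: 69.1
t 13.15 tcp [ 573.43 -322.62   30.32] F [ 6.06  0.59 -1.65] T [ 0.19 -1.05  0.02] grip 12.272767027904798 69.09197688102722 q [-0.15  0.61  0.84  1.7  -0.57  1.04  2.63]
target [ 571.87 -323.23   22.5 ] rotvec [0.04 3.17 0.13] shift now-axes [ 2.07 -0.34  7.71] shift final-axes [ 1.64 -0.34  7.82]
held skimmer origin in base [-3.99  0.33  9.8 ] euler ZYX [ 0.13 -3.17  0.04]
side head 908 z@ 6.130918096898844 x [-147.7   -63.38] y [-36.24  35.35] slopes [ 0.02 -0.    8.08]
side tail x 141.64537105665707 y [ 0.  -2.8] z [-0.02 10.54]
top tail x 144.09463141074724 y [-0.    0.32] z [-0.01  9.66]
```

```bash
python3 -m inch '[[0,[0.002,0,0.0005],[0,0,0]],[0,[0,0,0.0026],[0,1,0]],[0,[0,0,0.0026],[0,1,0]],[0,[0,0,0.0026],[0,1.1,0]],[0,[0,0,0],[0,0,0]],[0,[0,0,0],[0,0,0]]]'
python3 -c "
from meas import *
show(PL,[-4.5,0,0],tilt=0);meas()
cv2.imwrite('pics/e.png',cv2.resize(cloud('side')[0][220:384,180:390],None,fx=3.5,fy=3.5))"
```

```text
time: 13.85
tcp_pos: [572.0, -322.9, 21.9]
tool_rot: [-0.085, 0.996, 0.0, 0.001]
force: [6.1, 0.6, -1.5]
grip_width: 0.145
gripper_force: 69.1
t 13.85 tcp [ 571.98 -322.89   21.92] F [ 6.12  0.64 -1.47] T [ 0.23 -1.15 -0.03] grip 12.344353158930149 69.1063928604126 q [-0.15  0.65  0.84  1.67 -0.54  1.07  2.6 ]
target [ 572.36 -323.15   20.5 ] rotvec [0.03 0.09 0.14] shift now-axes [-0.33 -0.32  1.42] shift final-axes [-0.33 -0.32  1.42]
held skimmer origin in base [-4.85  0.32  1.42] euler ZYX [ 0.14 -0.09  0.03]
side head 893 z@ 6.262486709786466 x [-149.32  -62.02] y [-34.13  34.49] slopes [ 0.   -0.01  6.58]
side tail x 144.53467852800097 y [ 0.03 -4.45] z [-0.02 10.31]
top tail x 145.60886174111542 y [-0.    0.34] z [-0.02 10.4 ]
```

View pics/e.png

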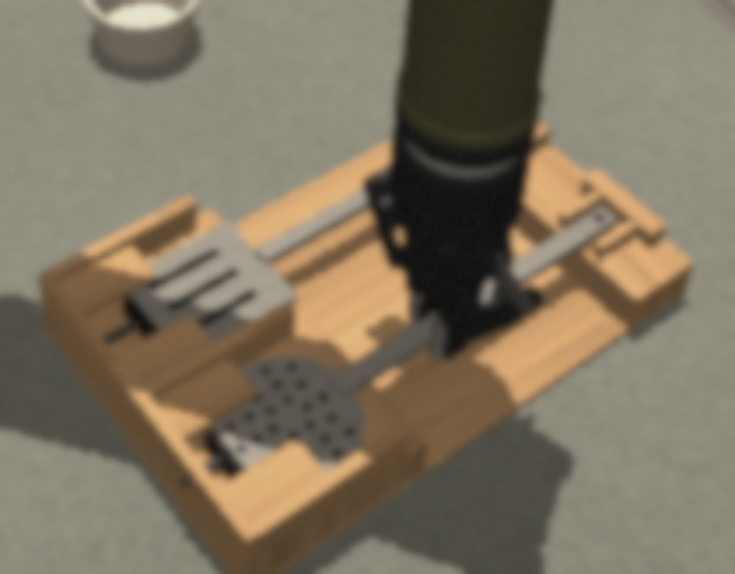

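The crop shows the head under the lips with the keeper pushed back, and the handle end between the cheeks just short of the stop. I'll lower it gently until it touches.

```bash
for i in 1; do python3 -m inch '[[0,[0,0,0.0005],[0,0,0]],[0,[0,0,0.0005],[0,0,0]],[0,[0,0,0],[0,0,0]]]' | egrep 'tcp|^force'; python3 -m inch '[[0,[0,0,0.0005],[0,0,0]],[0,[0,0,0],[0,0,0]]]' | egrep 'tcp|^force'; done
```

```text
tcp_pos: [571.9, -323.0, 21.1]
force: [6.1, 0.7, -0.9]
tcp_pos: [572.0, -323.0, 20.9]
force: [5.0, 1.4, -0.1]
```

```bash
python3 -m inch '[[0,[0,0,0.0005],[0,0,0]],[0,[0,0,0],[0,0,0]]]' | egrep 'tcp|^force'
```

```text
tcp_pos: [572.0, -323.0, 20.9]
force: [4.1, 2.8, 3.6]
```

```bash
python3 -m inch '[[0,[-0.001,0,-0.0003],[0,0,0]],[0,[-0.001,0,0],[0,0,0]],[0,[-0.001,0,0],[0,0,0]],[0,[0,0,0],[0,0,0]]]' | egrep 'tcp|^force'; python3 -m inch '[[0,[-0.0007,0,0],[0,0,0]],[0,[0,0,0],[0,0,0]]]' | egrep 'tcp|^force'
```

```text
tcp_pos: [574.1, -323.1, 20.7]
force: [3.4, 2.3, 5.1]
tcp_pos: [574.5, -323.1, 20.5]
force: [2.9, 0.9, 5.3]
```

```bash
python3 -m inch '[[0,[-0.0007,0,0],[0,0,0]],[0,[0,0,0],[0,0,0]]]' | egrep 'tcp|^force'
```

```text
tcp_pos: [575.2, -323.0, 20.4]
force: [2.7, -0.1, 4.0]
```

```bash
python3 -m inch '[[0,[-0.0007,0,0],[0,0,0]],[0,[0,0,0],[0,0,0]]]' | egrep 'tcp|^force'; python3 -m inch '[[0,[-0.0006,0,0],[0,0,0]],[0,[0,0,0],[0,0,0]]]' | egrep 'tcp|^force'
python3 -c "
from meas import *
show(PL,[0,0,0],tilt=0);meas()"
```

```text
tcp_pos: [575.9, -322.8, 20.3]
force: [3.1, 0.4, 4.3]
tcp_pos: [576.5, -322.6, 20.3]
force: [2.1, -1.3, 4.2]
t 15.9 tcp [ 576.55 -322.62   20.29] F [ 2.13 -1.27  4.19] T [-0.12 -0.52  0.03] grip 12.320684164312969 69.838045835495 q [-0.15  0.66  0.84  1.66 -0.55  1.08  2.6 ]
target [ 576.8 -322.4   20.5] rotvec [0.02 0.03 0.08] shift now-axes [-0.29  0.18 -0.21] shift final-axes [-0.29  0.18 -0.21]
held skimmer origin in base [-0.29 -0.18 -0.21] euler ZYX [ 0.08 -0.03  0.02]
side head 902 z@ 6.409862806483168 x [-147.4  -62.4] y [-34.12  35.57] slopes [ 0.01 -0.    7.66]
side tail x 145.22105791030717 y [ 0.01 -3.57] z [-0.01  9.79]
top tail x 146.1042667527294 y [-0.    0.45] z [-0.01  9.42]
```

```bash
python3 -m inch '[[0,[-0.0006,0,0],[0,0,0]],[0,[0,0,0],[0,0,0]]]' | egrep 'tcp|^force'; python3 -m inch '[[0,[-0.0005,0,0],[0,0,0]],[0,[0,0,0],[0,0,0]]]' | egrep 'tcp|^force'
```

```text
tcp_pos: [577.2, -322.4, 20.3]
force: [2.9, -0.1, 4.3]
tcp_pos: [577.6, -322.2, 20.2]
force: [2.8, -1.2, 3.2]
```

```bash
python3 -m inch '[[0,[-0.0005,0,0],[0,0,0]],[0,[0,0,0],[0,0,0]]]' | egrep 'tcp|^force'; python3 -m inch '[[0,[-0.0005,0,0],[0,0,0]],[0,[0,0,0],[0,0,0]]]' | egrep 'tcp|^force'
```

```text
tcp_pos: [577.6, -322.1, 20.1]
force: [1.6, -2.1, 3.1]
tcp_pos: [577.6, -322.1, 20.0]
force: [-1.4, -1.9, 3.6]
```

```bash
python3 -m inch '[[0,[-0.0005,0,0],[0,0,0]],[0,[0,0,0],[0,0,0]]]' | egrep 'tcp|^force'; python3 -m inch '[[0,[-0.0003,0,0],[0,0,0]],[0,[0,0,0],[0,0,0]]]' | egrep 'tcp|^force'
```

```text
tcp_pos: [577.6, -322.1, 19.9]
force: [-3.5, -0.5, 4.3]
tcp_pos: [577.6, -322.1, 19.8]
force: [-5.1, -0.7, 4.1]
```

The skimmer is against the stop. I'll relax the push, release and withdraw straight up.

```bash
python3 -m inch '[[0,[0.0007,0,-0.0006],[0,0,0]],[0,[0,0,0],[0,0,0]],[0.016,[0,0,0],[0,0,0]],[0.02,[0,0,0],[0,0,0]],[0.03,[0,0,0],[0,0,0]],[0.045,[0,0,0],[0,0,0]],[0.045,[0,0,0],[0,0,0]],[0.045,[0,0,0],[0,0,0]]]' 20
python3 -c "
from meas import *
meas()
cv2.imwrite('pics/f.png',cv2.resize(cloud('side')[0][220:384,180:390],None,fx=3.5,fy=3.5))"
```

```text
time: 18.0
tcp_pos: [578.9, -321.8, 21.0]
tool_rot: [-0.084, 0.996, 0.001, 0.0]
force: [-0.5, 0.5, -0.0]
grip_width: 0.527
gripper_force: 0.0
side head 919 z@ 5.5469668121736255 x [-148.87  -63.08] y [-33.93  35.49] slopes [ 0.01 -0.01  6.78]
side tail x 142.16216862721706 y [ 0.03 -5.38] z [-0.01  8.46]
top tail x 143.29533323332905 y [-0.    0.47] z [-0.01  8.52]
```

View pics/f.png

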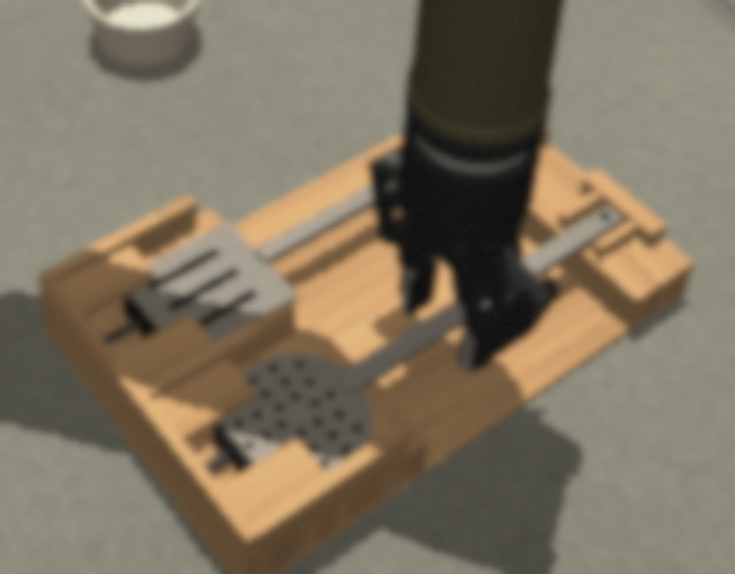

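The fingers are open and clear of the handle. The skimmer lies flat, with the head at (300,405) under the lips and the tail at (605,215) against the stop. I'll retract.

```bash
python3 -m inch '[[0.045,[0,0,-0.005],[0,0,0]],[0.045,[0,0,-0.012],[0,0,0]],[0.045,[0,0,-0.02],[0,0,0]],[0.045,[0,0,-0.025],[0,0,0]],[0.045,[0,0,-0.025],[0,0,0]],[0.045,[0,0,-0.025],[0,0,0]],[0.045,[0,0,-0.02],[0,0,0]],[0.045,[0,0,-0.01],[0,0,0]],[0.045,[0,0,0],[0,0,0]],[0.045,[0,0,0],[0,0,0]],[0.045,[0,0,0],[0,0,0]]]'
python3 - <<'E'
from go import *
for n in("side","top"):
    img,d,W=cloud(n)
    Q=PL[1].inv().apply((W-PL[0]).reshape(-1,3));sat=cv2.cvtColor(img,cv2.COLOR_BGR2HSV)[...,1].ravel()
    m=np.isfinite(Q).all(1)&(np.abs(Q[:,2]-6)<8)&(sat<75)
    a=Q[m&(np.abs(Q[:,1])<12)&(Q[:,0]>-55)&(Q[:,0]<165)]; h=Q[m&(np.abs(Q[:,1])<45)&(Q[:,0]<-55)&(Q[:,0]>-170)]
    if len(a)>10: print(n,len(a),"tail",np.percentile(a[:,0],98),np.polyfit(a[:,0],a[:,1],1),np.polyfit(a[:,0],a[:,2],1))
    if len(h)>10: print(n,"head",np.percentile(h[:,0],[2,98]),np.median(h[:,2]))
    if n=="side": cv2.imwrite('pics/z.png',cv2.resize(img[170:384,180:390],None,fx=2.7,fy=2.7))
E
```

```text
time: 19.25
tcp_pos: [578.1, -321.5, 161.5]
tool_rot: [-0.084, 0.996, 0.001, -0.001]
force: [-0.1, 0.8, 0.1]
grip_width: 0.528
gripper_force: 0.0
side 516 tail 142.49925769532598 [ 0.01 -2.41] [-0.01  8.91]
side head [-156.31  -62.27] 5.791888050298453
top 465 tail 145.60829698270922 [-0.    0.52] [-0.    8.86]
top head [-94.93 -55.79] 6.620181822922059
```

View pics/z.png

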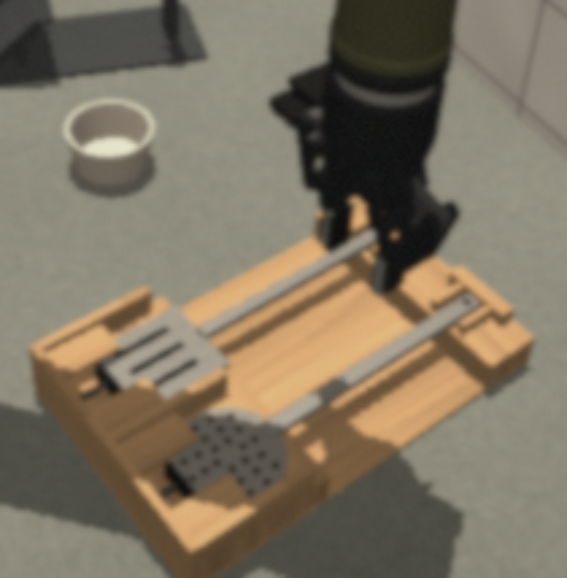

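The skimmer lies flat and home: head under the lips, keeper pushed in, tail at the stop at (470,298). The turner and ramekin look unmoved.

```bash
python3 -c "
from cell import manip
print(manip.finish_job())"
```

```text
the job is handed in; nothing more can be done
None
```

The skimmer lies flat in the free right compartment, its head under the lips and pressing back the keeper, its handle end against the stop, and the job was handed in at about 19 s; the turner and ramekin looked unmoved in the last image, and the clip was out of that view but the arm never went near it.

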